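# Bring the red screwdriver upright over the proud screw

### The job

Draw the red screwdriver out of its leaning stand, turn it upright with the blade pointing straight down, and hold it raised with the blade's tip centred two or three centimetres above the head of the brass screw that stands proud of the steel plate, ready to drive it but touching nothing. Finish still holding it there; leave the yellow screwdriver in its stand and the other things on the bench where they are.

Things in the scene. Friction and masses are not known exactly. Their poses are not given: they have to be found in the camera images.
- red_screwdriver: slotted screwdriver, red plastic handle, 228 mm long, 0.11 kg, seated in its stand; play in the bore lets it lean 41 degrees. x points along the tool to the blade; origin at mid-length, 13.3 mm off the centre line, which lies at y = 0, z = +13.3 mm. Handle x = -114 to -4 mm, up to 32 mm thick across y, 27 across z; then 7 mm round shank; flat 8 mm blade ends at x = +114 mm.
- red_screwdriver_tip (a point): end of the red screwdriver's blade, on its centre line
- red_stand: fixed wooden stand of the red screwdriver; origin under it on the bench. Base 145 x 84 x 12 mm (x -67 to +78); between two cheeks (outer y +-38, 105 mm high) a block, top 131 mm high, with a through bore, 11 mm wide, 45 long, leaning 35 degrees: up along it is (-0.574, 0, 0.819), roughly towards the robot. 118 mm of shank hang below the handle. Turned; the stands may swap places.
- red_stand_mouth (a point): upper mouth of the bore of the red screwdriver's stand, on the bore's axis: 116 mm above the bench, 30 mm to -x of the stand's origin
- yellow_screwdriver: slotted screwdriver, yellow plastic handle, 208 mm long, 0.11 kg, seated in its stand; play in the bore lets it lean 41 degrees. x points along the tool to the blade; origin at mid-length, 13.3 mm off the centre line, which lies at y = 0, z = +13.3 mm. Handle x = -104 to 6 mm, up to 32 mm thick across y, 27 across z; then 7 mm round shank; flat 8 mm blade ends at x = +104 mm.
- yellow_stand: fixed wooden stand of the yellow screwdriver; origin under it on the bench. Base 145 x 84 x 12 mm (x -67 to +78); between two cheeks (outer y +-38, 105 mm high) a block, top 131 mm high, with a through bore, 11 mm wide, 45 long, leaning 35 degrees: up along it is (-0.574, 0, 0.819), roughly towards the robot. 98 mm of shank hang below the handle. Turned; the stands may swap places.
- batten: fixed wooden batten 140 x 45 x 20 mm lying on the bench, long side along its x, origin at the centre of its underside; on it a steel mending plate 110 x 20 x 3 mm with a flush brass screw at the -x end, an empty hole and a half-driven brass screw at x = +40 mm. Only that screw stands proud.
- screw_head (a point): centre of the top of the proud screw's slotted 12 mm head: 41 mm above the bench, at x = +40 mm, y = 0 of the batten; 18 mm above the plate
- tape_measure: bystander: yellow and black tape measure, 90 x 73 x 38 mm, loose, origin at the centre of its underside
- screw_carton: bystander: small cardboard carton, 90 x 55 x 42 mm, loose, origin at the centre of its underside
- wax_tin: bystander: round flat tin, 95 mm diameter, 40 mm high, loose, origin at the centre of its underside

How it is judged (in metres and radians):
On the way:
1. the red screwdriver is drawn right out of its stand: tip above the bore's mouth, held by the fingers, clear of the stand (z of red_screwdriver_tip in the frame of red_stand above 0.118 m and contact force between the fingers and red_screwdriver above 1 N and contact force between red_screwdriver and red_stand below 0.1 N), for 0.1 s.
At the end, for the whole second after the job is handed in: Red screwdriver held still in the fingers, upright blade down within 10 degrees, tip within 12 mm sideways of the proud screw and 8 to 54 mm above its head, not touching batten or screw; yellow screwdriver moved under 20 mm; tape measure, carton and tin under 30 mm ((angle between red_screwdriver's own x axis and vertical below 0.175 rad or angle between red_screwdriver's own x axis and vertical above 2.967 rad) and height (world z) of red_screwdriver_tip between 0.049 and 0.095 m and horizontal distance between red_screwdriver_tip and screw_head below 0.012 m and contact force between the fingers and red_screwdriver above 1 N and contact force between red_screwdriver and batten below 0.1 N and linear speed of red_screwdriver below 0.02 m/s and distance of yellow_screwdriver from where it was at the start of the episode below 0.02 m and distance of each of tape_measure, screw_carton, wax_tin from where it was at the start of the episode below 0.03 m); the arm keeps its last pose, push and grip.
It fails at once if the yellow screwdriver is disturbed (moved over 20 mm) (distance of yellow_screwdriver from where it was at the start of the episode above 0.02 m).
It fails at once if a bystander is pushed over 30 mm (distance of any of tape_measure, screw_carton, wax_tin from where it was at the start of the episode above 0.03 m).
It also fails if it takes over 38 s, if anything falls off the work surface, if the arm or the gripper's body presses on something with over 40 N, if the wrist force passes 120 N, or if a joint passes its speed limit or range.

### The arm

A 6-joint arm with a two-finger parallel gripper is mounted at the origin on a cart in front of the work surface, level with it; the furniture and walls round the work are solid. World frame = base frame: x ahead of the robot, y to its left, z up, the work surface at z = 0. Lengths are in m, angles in degrees, forces in N, time in s.
With the tool pointing down it reaches from about 0.4 to 0.825 m from the base axis. Payload 7 kg.
Tool frame: the origin (TCP) lies midway between the tips of the shut fingers; the grasp point (between the pads) lies r.grip_depth behind it (r.grip_depth is the distance from the TCP to the grasp point, in m); z points along the fingers, y is the line along which they close (so a half turn about z gives the same grasp; the last joint's range is limited). The gripper opens to 88 mm and grips with 3 to 60 N. Pads are 19 mm wide; open, the fingers measure 130 mm over their backs; the gripper's body (78 mm by 193 mm) begins 47 mm behind the grasp point.
Start: joints at [-49.441, 20.546, 0.682, 0, -70.136, -16.507], TCP at [0.275, -0.616, 0.197] pointing down, gripper open.
Joint ranges: [-176.03, 176.03], [-82.01, 121.73], [-58.28, 71.71], [-173.87, 95.51], [-174.79, -0.11], [-173.66, 173.66]. Speed limits (degrees/s): [136.94, 136.94, 172.46, 180, 180, 180].

### API

Orientations are given as [roll, pitch, yaw] about the fixed x, y, z axes, in that order (R = Rz(yaw) Ry(pitch) Rx(roll)).
In Python, from plant import r, readout, capture, close_job gives the robot as it stands (r), with the cameras as plain functions, the job as plain functions and the readings (readout).
- The arm moves only by the tool drive_effector, called after "Emit:" as name(argument=value, ...), one argument or row to a line, values as JSON. Schema: {"type":"object","properties":{"steps":{"type":"object","properties":{"increments":{"type":"array","items":{"type":"array","items":{"type":"number"},"minItems":6,"maxItems":6},"minItems":1,"maxItems":12}},"additionalProperties":false,"required":["increments"]},"aperture":{"type":"number"},"grip_force":{"type":"number"},"only":{"type":"string"},"quiet":{"type":"boolean"},"lines":{"type":"string"}},"required":["steps"],"additionalProperties":false}. steps is an object whose key "increments" holds a list of rows, 1 to 12 of them, each of 6 numbers: dx, dy, dz in m, then a rotation vector rx, ry, rz in degrees; each row is the pose to reach, as a shift and turn from the pose commanded when the call began, along the tool's axes at that moment; what a row does not reach only later rows make up. A row lasts 1/12 s, in which the tool goes at most 0.0417 m and 7.16 degrees, less where a joint would pass 70% of its speed; a pose out of reach is approached as far as the arm can. aperture is the finger opening in m, set as the call begins (left out keeps the last). The fingers move at their own pace and stop on an object; grip_force is the grip in N (left out, the last holds). Time passes only in rows, so rows that do not move let the fingers close. The tool returns the time, the measured TCP pose, the force, the opening and the grip force at its end. only (a regular expression) keeps the lines of the reply that match it, lines (a string "A,B") keeps lines A to B, and quiet returns only ok. Input that does not fit is refused with a message, and nothing moves.
- readout.get_state(): the state, without advancing time (a new reading comes with each control period).
- capture(name): name is "scene" or "top" or "wrist"; returns a dict with "frame" (384x512x3 uint8, red, green, blue), "z_map" (384x512 float32, m along the optical axis (not along the pixel's ray), 0 where there is no reading), "fx", "fy", "cx", "cy" (pixels), "cam_to_world" (4x4, takes a point from camera to world coordinates). Camera axes: x right, y down, z forward; pixel columns grow to the right and rows downward; lengths in m; the calibration is good to about 2 mm. A picture is of the moment at which its call begins.
- close_job(): hands the job in; it is judged then, once.
The state is a dict: "time_s": time; "joints": joint angles; "qd": joint speeds; "joint_torque": joint torques, N m; "tcp_pos": TCP position; "eef_rot": TCP orientation; "contact_force": force on the tool from outside, world axes, zero at the start; "moment": the same for the moment, N m; "gripper_width": finger opening in m; "gripper_force": force on a finger pad.
Only numpy, scipy, OpenCV 4.12 (cv2) and the standard library are available. Lean on these libraries where they do the work, as an engineer would, in place of code of your own. Each camera call takes 0.05 s, during which the arm holds its last target. There are 200 camera calls.

## Working session

There is one attempt and no reset: what is moved stays moved. The work goes in short steps, Python scripts to look and compute and a tool call to move; the robot and the scene stay as the last step left them, time stands still between calls to the robot, and variables do not carry over. Pictures are saved under pics/ and viewed, at most 10 in all, crops included, and the job is handed in when it is done.

```bash
ls; mkdir -p pics
```

Run:
```python
from plant import r, readout, capture, close_job
import cv2,numpy as np
print(readout.get_state(), r.grip_depth)
for n in("scene","top"):
    c=capture(n); cv2.imwrite(f"pics/{n}0.png",c["frame"][:,:,::-1]); np.savez(f"{n}0.npz",**c)
    print(n,c["fx"],c["cx"],c["cy"],c["cam_to_world"].round(3).tolist())
```

```text
pics
plant.py
{'time_s': 0.0, 'joints': array([-4.94387862e+01,  2.05911239e+01,  6.34004246e-01, -2.07443236e-02,
       -7.01365204e+01, -1.65072780e+01]), 'qd': array([ 0.1544341 , -0.00095204, -0.03530423, -0.1517086 , -0.05460574,
       -0.0771049 ]), 'joint_torque': array([ 3.24252669e-04, -5.82723498e+01,  2.93041545e+01,  6.99675098e+00,
        6.74502837e-03, -2.27330665e-04]), 'tcp_pos': array([ 0.27488439, -0.61589853,  0.19652604]), 'eef_rot': array([ 1.79904678e+02, -7.91200043e-03, -1.55953122e+02]), 'contact_force': array([ 1.0241584 , -0.21684166,  0.24198898]), 'moment': array([ 0.05773745,  0.01276759, -0.04085219]), 'gripper_force': 0.0, 'gripper_width': 0.08777293992500113} 0.0188
scene 496.2294302916849 257.03559546510206 191.47049956043506 [[0.876, -0.21, 0.435, -0.232], [-0.482, -0.41, 0.774, -1.468], [0.016, -0.887, -0.461, 0.902], [0.0, 0.0, 0.0, 1.0]]
top 454.3926761312473 256.0284184054229 196.39422132640198 [[0.017, -0.998, 0.062, 0.431], [-1.0, -0.016, 0.008, -0.098], [-0.007, -0.062, -0.998, 1.473], [0.0, 0.0, 0.0, 1.0]]
```

View pics/scene0.png

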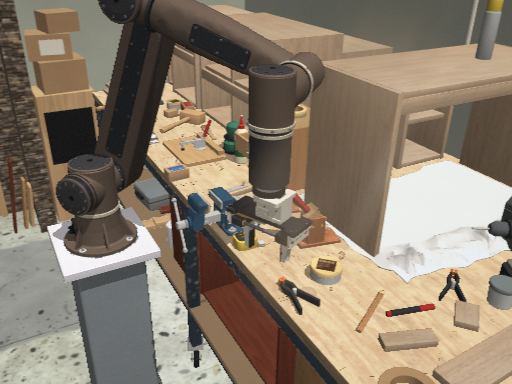

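View pics/top0.png

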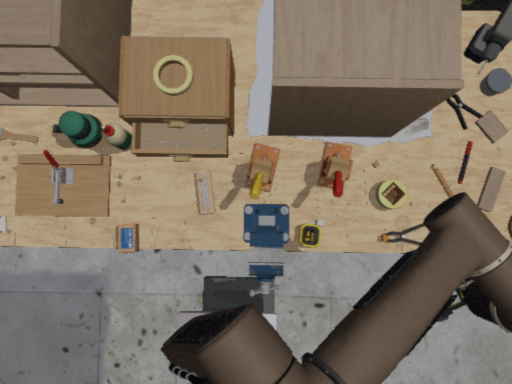

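The top view shows the red handle at about (338,185) with its stand at (335,165), and the yellow one at (257,185). The batten is at (204,192), the vice at (267,225) and the tape at (310,236). The tin is at (392,193) and the carton at (127,237). I'll zoom in and measure.

Create h.py:
```python
import numpy as np,cv2
def pts(c):
    z=c["z_map"];v,u=np.mgrid[:z.shape[0],:z.shape[1]]
    P=np.stack([(u-c["cx"])/c["fx"]*z,(v-c["cy"])/c["fy"]*z,z],-1)
    T=c["cam_to_world"];return P@T[:3,:3].T+T[:3,3]
def red(c):
    h=cv2.cvtColor(c["frame"],cv2.COLOR_RGB2HSV);return ((h[...,0]<6)|(h[...,0]>174))&(h[...,1]>170)&(h[...,2]>70)
```

Run:
```python
from h import *
c=dict(np.load("top0.npz"));f=c["frame"][:,:,::-1]
cv2.imwrite("pics/topz.png",cv2.resize(f[130:260,180:360],None,fx=4.4,fy=4.4,interpolation=cv2.INTER_CUBIC))
P=pts(c)
def show(n,m):
    q=P[m];q=q[c["z_map"][m]>0];print(n,len(q),q.mean(0).round(3),q.min(0).round(3),q.max(0).round(3))
m=red(c);w=np.zeros_like(m);w[160:205,320:355]=1
show("red",m&w)
q=P[m&w];mu=q.mean(0);print(np.linalg.svd(q-mu)[2][0].round(3))
h=cv2.cvtColor(c["frame"],cv2.COLOR_RGB2HSV)
# tall stuff map
for n,(u0,u1,v0,v1) in dict(rst=(315,360,135,205),yst=(242,285,135,205),bat=(190,220,165,220),vice=(240,295,200,250),tape=(298,322,222,250)).items():
    w=np.zeros_like(m);w[v0:v1,u0:u1]=1
    show(n,w&(P[...,2]>0.008))
    if n=="bat":
        k=w&(P[...,2]>0.012)
        v,u=np.nonzero(k);b=cv2.minAreaRect(P[k][:,:2].astype(np.float32)*1000);print(b)
        for vv in range(170,214,2):print(vv,(P[vv,198:214,2]*1000).round().astype(int))
print(P[60,360],P[120,360],P[128,360], P[131,360])
```

```text
red 187 [ 0.551 -0.32   0.175] [ 0.515 -0.337  0.125] [ 0.594 -0.306  0.208]
[-0.141  0.166  0.976]
rst 1373 [ 0.62  -0.332  0.078] [ 0.501 -0.417  0.008] [ 0.724 -0.273  0.208]
yst 1295 [ 0.601 -0.104  0.08 ] [ 0.496 -0.176  0.008] [ 0.723 -0.043  0.209]
bat 638 [0.533 0.077 0.022] [0.452 0.04  0.008] [0.608 0.118 0.047]
((488.2934265136719, 34.3292236328125), (265.2730407714844, 112.2409439086914), 43.577117919921875)
170 [ 1  0  2 -4 -4 19 15 20 25 24 23 26  5  0  8  2]
172 [20 24 24 19 21 18 24 25 17 20 26 18 22 10  3 -1]
174 [21 21 17 21 22 23 17 20 24 24 19 17 24 -3 -2  3]
176 [26 25 26 24 26 25 24 26 25 21 24 24 21  1 -3  0]
178 [27 15 23 29 43 40 47 22 26 20 20 20 22  9 -3 -1]
180 [18 24 20 24 38 41 41 22 24 18 20 15 13 17  3 -1]
182 [26 24 22 22 20 24 27 23 27 29 18 19 22 21 -1  3]
184 [19 16 21 20 27 22 26 21 27 21 24 18 20 16  4 -1]
186 [  19 1473   20   19   26   22   23   28   18   24   20   21   22   18
    3   -2]
188 [22 16 20 21 23 23 23 20 21 25 19 18 22 23 14  4]
190 [21 16 24 18 31 22 19 19 25 25 28 26 19 18 18 -2]
192 [ 0 19 25 23 24 23 23 27 24 23 20 23 19 22 18
[... 153 characters left out ...]
 28 23 18 22]
200 [ 3  1 27 20 20 22 27 27 23 27 23 29 22 16 24 15]
202 [-2  2 23 22 18 25 24 32 25 23 26 21 19 22 23 20]
204 [ 0  2 25 17 20 21 25 24 25 24 28 24 21 18 24 26]
206 [ 3  4 20 18 17 29 28 30 25 27 23 27 16 23 22 24]
208 [ 0 -3 18 20 17 21 24 24 20 25 25 18 25 24 13 17]
210 [-2  3  0 21 24 24 21 22 25 23 18 16 24 17 21 20]
212 [ 1  4 -3 18 22 20 20 25 23 21 17 20 19 19 23 28]
vice 1973 [ 0.429 -0.12   0.066] [ 0.359 -0.2    0.008] [ 0.511 -0.038  0.134]
tape 475 [ 0.402 -0.259  0.036] [ 0.366 -0.296  0.009] [ 0.443 -0.225  0.047]
[ 0.78034036 -0.30403023  0.53506498] [ 0.72237848 -0.36953983  0.23889746] [ 0.72217481 -0.3918235   0.13794038] [ 0.72314259 -0.40223155  0.09077469]
```

View pics/topz.png

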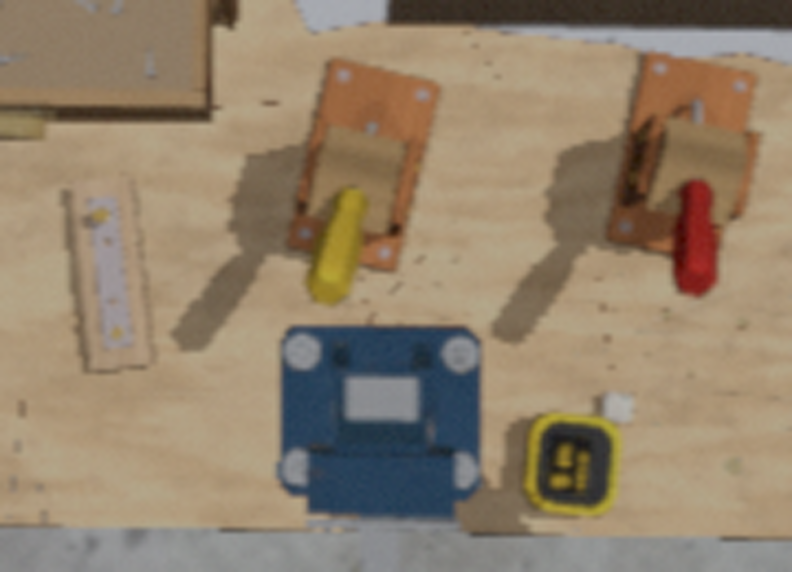

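The proud screw is at the far end of the batten, near (202.5,179). The cabinet face is at x≈0.72, behind the stands. The plan is to grasp the handle from its end, with the gripper axis along the tool. Next I'll measure the red axis and the stand.

Add to h.py:
```python
def axis(c,win,hint):
    """midline plane of red handle -> fit line: direction & points. returns plane normal, surface pts"""
    m=red(c);w=np.zeros_like(m);w[win[2]:win[3],win[0]:win[1]]=1;m=(m&w).astype(np.uint8)
    n,l,s,_=cv2.connectedComponentsWithStats(m);m=l==1+np.argmax(s[1:,4])
    v,u=np.nonzero(m);vx,vy,x0,y0=cv2.fitLine(np.stack([u,v],1).astype(np.float32),cv2.DIST_L2,0,.01,.01).ravel()
    T=c["cam_to_world"];ray=lambda a,b:T[:3,:3]@np.array([(a-c["cx"])/c["fx"],(b-c["cy"])/c["fy"],1])
    N=np.cross(ray(x0,y0),ray(x0+20*vx,y0+20*vy));return N/np.linalg.norm(N),T[:3,3],pts(c)[m&(c["z_map"]>0)],m
```

Run:
```python
from h import *
c=dict(np.load("top0.npz"));P=pts(c)
N,O,Q,m=axis(c,(320,355,160,205),0);print(N.round(4),len(Q))
# direction in plane with 41deg lean from vertical, blade direction d=(sin41 cos p, sin41 sin p,-cos41)
from scipy.optimize import brentq
s,k=np.sin(np.radians(41)),np.cos(np.radians(41))
D=lambda p:np.array([s*np.cos(p),s*np.sin(p),-k])
p=brentq(lambda p:N@D(p),-1,1);print("psi from handle",np.degrees(p))
# stand yaw: base top pixels on plane 12mm, block top
def stand(u0,u1,v0,v1,x0,x1,y0,y1):
    w=(P[...,2]>.004)&(P[...,2]<.02)&(P[...,0]>x0)&(P[...,0]<x1)&(P[...,1]>y0)&(P[...,1]<y1)
    h=cv2.cvtColor(c["frame"],cv2.COLOR_RGB2HSV);w&=(h[...,1]>120)&(h[...,0]<14)
    b=cv2.minAreaRect((P[w][:,:2]*1000).astype(np.float32));return w.sum(),b
print(stand(0,0,0,0,.5,.72,-.42,-.24));print(stand(0,0,0,0,.5,.72,-.2,-.04))
w=np.zeros(m.shape,bool);w[160:225,190:225]=1;k=w&(P[...,2]>.01)&(P[...,2]<.035)
n,l,st,_=cv2.connectedComponentsWithStats(k.astype(np.uint8));k=l==1+np.argmax(st[1:,4])
b=cv2.minAreaRect((P[k][:,:2]*1000).astype(np.float32));print("batten",b)
k=w&(P[...,2]>.035);print("screw",k.sum(),np.argwhere(k).mean(0),P[k].mean(0))
```

```text
[-0.0061 -0.9858  0.1679] 187
psi from handle -11.648974481010828
(np.int64(442), ((627.308837890625, -336.89154052734375), (80.47586059570312, 143.8950653076172), 77.67206573486328))
(np.int64(394), ((617.3510131835938, -103.63410949707031), (80.77855682373047, 142.54745483398438), 77.39286804199219))
batten ((534.4111938476562, 76.66996765136719), (140.02317810058594, 48.532127380371094), 8.33443832397461)
screw 24 [186.95833333 202.91666667] [0.5181693  0.01027374 0.64452488]
```

Add to h.py:
```python
from scipy.spatial.transform import Rotation as Ro
def rel(st,R,p):
    R0=Ro.from_euler("xyz",st["eef_rot"],degrees=True)
    return (R0.inv().apply(p-st["tcp_pos"])).round(4),(R0.inv()*R).as_rotvec(degrees=True).round(2)
def tool(D,h): # z along D, y near h
    x=np.cross(h,D);x/=np.linalg.norm(x);return Ro.from_matrix(np.stack([x,np.cross(D,x),D],1))
```

Run:
```python
from h import *
from plant import r, readout, capture, close_job
c=dict(np.load("top0.npz"));P=pts(c);N,O,Q,m=axis(c,(320,355,160,205),0)
psi=np.radians(-12);L=np.radians(41);D=np.array([np.sin(L)*np.cos(psi),np.sin(L)*np.sin(psi),-np.cos(L)]);h=np.array([-np.sin(psi),np.cos(psi),0])
M=np.array([.5926,-.3296,.116]);print("mouth off plane mm",N@(M-O)*1e3,"dir",N@D)
e=np.cross(D,h) # normal in lean plane
e*=np.sign(e[2]);q=Q-M;print("along -D",np.percentile(-q@D,[1,50,99]),"normal",np.percentile(q@e,[2,50,98]),"side",np.percentile(q@h,[2,50,98]))
for lo in(.02,.04,.06,.08):
    s=(-q@D>lo)&(-q@D<lo+.02);print(lo,(q[s]@h).min().round(4),(q[s]@h).max().round(4),np.percentile(q[s]@e,95).round(4))
w=np.zeros(m.shape,bool);w[174:184,196:210]=1;k=w&(P[...,2]>.035)&(P[...,2]<.06)
v,u=np.argwhere(k).mean(0);T=c["cam_to_world"];ray=T[:3,:3]@[(u-c["cx"])/c["fx"],(v-c["cy"])/c["fy"],1]
print("screw",k.sum(),u,v,T[:3,3]+ray*(.041-T[2,3])/ray[2])
st=readout.get_state()
G=M-.074*D;t=G+r.grip_depth*D;print("G",G,"tcp",t)
R=tool(D,h);print("rot",R.as_euler("xyz",degrees=True))
for b in(.11,0):print(b,rel(st,R,t-b*D))
```

```text
mouth off plane mm -0.2833080820960898 dir 0.0038831970944754046
along -D [0.00814285 0.07646477 0.11250465] normal [-0.0053235   0.0078958   0.01391412] side [-0.00987982  0.00137573  0.01175077]
0.02 -0.0091 0.0077 0.0098
0.04 -0.0082 0.0119 0.0128
0.06 -0.0118 0.0125 0.0141
0.08 -0.0107 0.0117 0.0129
screw 12 203.0 178.5 [0.57397164 0.08310374 0.041     ]
G [ 0.54511253 -0.31950623  0.17184851] tcp [ 0.55717691 -0.32207059  0.15765997]
rot [-180.   41.  168.]
0.11 (array([-0.3192,  0.1959, -0.0438]), array([ 12.97, -39.65,  34.45]))
0 (array([-0.3776,  0.1533,  0.0391]), array([ 12.97, -39.65,  34.45]))
```

Emit:
drive_effector(
  steps={"increments": [[-0.03, 0.02, -0.01, 1.3, -4, 3.4], [-0.06, 0.04, -0.015, 2.6, -8, 7], [-0.09, 0.06, -0.02, 4, -12, 10], [-0.12, 0.08, -0.025, 5, -16, 14], [-0.16, 0.1, -0.03, 6.5, -20, 17], [-0.19, 0.12, -0.035, 8, -24, 21], [-0.22, 0.14, -0.04, 9, -28, 24], [-0.25, 0.16, -0.043, 10.5, -32, 28], [-0.28, 0.18, -0.044, 12, -36, 31], [-0.3, 0.19, -0.044, 12.5, -38, 33], [-0.319, 0.196, -0.044, 12.97, -39.65, 34.45], [-0.319, 0.196, -0.044, 12.97, -39.65, 34.45]]},
  aperture=0.088,
  grip_force=40,
)

```text
time_s: 1.1
tcp_pos: [0.486, -0.3041, 0.2401]
eef_rot: [179.9, 41.1, 167.9]
contact_force: [-0.4, 0.1, -0.7]
gripper_width: 0.0877
gripper_force: 0.0
```

Run:
```python
from h import *
from plant import r, readout, capture, close_job
c=capture("wrist");cv2.imwrite("pics/w1.png",c["frame"][:,:,::-1]);np.savez("w1.npz",**c)
st=readout.get_state();print(st["joints"].round(1))
psi=np.radians(-12);L=np.radians(41);D=np.array([np.sin(L)*np.cos(psi),np.sin(L)*np.sin(psi),-np.cos(L)]);h=np.array([-np.sin(psi),np.cos(psi),0])
M=np.array([.5926,-.3296,.116])
N,O,Q,m=axis(c,(0,512,0,384),0);print("off",N@(M-O),"dir",N@D,len(Q));q=Q-M
print("side",np.percentile(q@h,[2,50,98]),"along",np.percentile(-q@D,[1,50,99]))
print(rel(st,tool(D,h),M-.0552*D))
```

```text
[-13.3 -11.5 -41.6  -2.9 -19.  -86. ]
off -0.026518066824663344 dir -0.2424603712221029 635
side [-0.01519454 -0.00319366  0.00881867] along [0.10167715 0.1069196  0.10879488]
(array([-0.0012, -0.0022,  0.1104]), array([ 0.1 , -0.01,  0.21]))
```

View pics/w1.png

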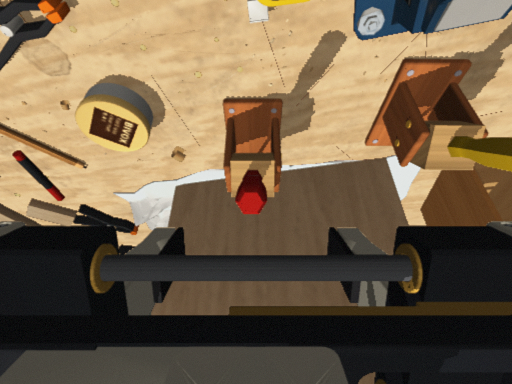

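The wrist view shows the red handle end at (251,200), nearly centred between the fingers, whose gap spans columns 180–330. I'll advance and close.

Emit:
drive_effector(
  steps={"increments": [[-0.001, -0.003, 0.025, 0, 0, 0], [-0.001, -0.003, 0.05, 0, 0, 0], [-0.001, -0.003, 0.075, 0, 0, 0], [-0.001, -0.003, 0.095, 0, 0, 0], [-0.001, -0.003, 0.11, 0, 0, 0], [-0.001, -0.003, 0.11, 0, 0, 0]]},
  aperture=0.088,
  grip_force=40,
)

```text
time_s: 1.65
tcp_pos: [0.5577, -0.3267, 0.1559]
eef_rot: [-179.9, 40.8, 168.1]
contact_force: [0.8, 0.4, 0.4]
gripper_width: 0.0875
gripper_force: 0.0
```

Emit:
drive_effector(
  steps={"increments": [[0, 0, 0, 0, 0, 0], [0, 0, 0, 0, 0, 0], [0, 0, 0, 0, 0, 0], [0, 0, 0, 0, 0, 0], [0, 0, 0, 0, 0, 0], [0, 0, 0, 0, 0, 0]]},
  aperture=0.0,
  grip_force=40,
)

```text
time_s: 2.15
tcp_pos: [0.5572, -0.3256, 0.16]
eef_rot: [-179.9, 41.1, 168.1]
contact_force: [0.9, 0.2, -0.0]
gripper_width: 0.0536
gripper_force: 0.0
```

Emit:
drive_effector(
  steps={"increments": [[0, 0, 0, 0, 0, 0], [0, 0, 0, 0, 0, 0], [0, 0, 0, 0, 0, 0], [0, 0, 0, 0, 0, 0], [0, 0, 0, 0, 0, 0], [0, 0, 0, 0, 0, 0], [0, 0, 0, 0, 0, 0]]},
  aperture=0.0,
  grip_force=40,
)

```text
time_s: 2.73
tcp_pos: [0.5574, -0.3256, 0.1593]
eef_rot: [-179.9, 41.1, 168.1]
contact_force: [-0.9, 0.9, 1.9]
gripper_width: 0.0287
gripper_force: 40.0
```

Gripped at 28.7 mm. Now I'll draw along the tool's own axis.

Emit:
drive_effector(
  steps={"increments": [[0, 0, -0.01, 0, 0, 0], [0, 0, -0.025, 0, 0, 0], [0, 0, -0.04, 0, 0, 0], [0, 0, -0.055, 0, 0, 0], [0, 0, -0.07, 0, 0, 0], [0, 0, -0.085, 0, 0, 0], [0, 0, -0.1, 0, 0, 0], [0, 0, -0.115, 0, 0, 0], [0, 0, -0.13, 0, 0, 0], [0, 0, -0.145, 0, 0, 0], [0, 0, -0.16, 0, 0, 0], [0, 0, -0.16, 0, 0, 0]]},
)

```text
time_s: 3.73
tcp_pos: [0.4532, -0.3037, 0.2825]
eef_rot: [-179.9, 41.2, 168.1]
contact_force: [0.1, 0.2, 0.2]
gripper_width: 0.0285
gripper_force: 40.0
```

Run:
```python
from h import *
from plant import r, readout, capture, close_job
c=capture("wrist");cv2.imwrite("pics/w2.png",c["frame"][:,:,::-1])
c=capture("scene");cv2.imwrite("pics/s2.png",cv2.resize(c["frame"][120:300,180:420,::-1],None,fx=3,fy=3))
print(readout.get_state()["joints"].round(1))
```

```text
[-14.5 -17.  -39.4  -3.5 -26.6 -84.9]
```

View pics/s2.png

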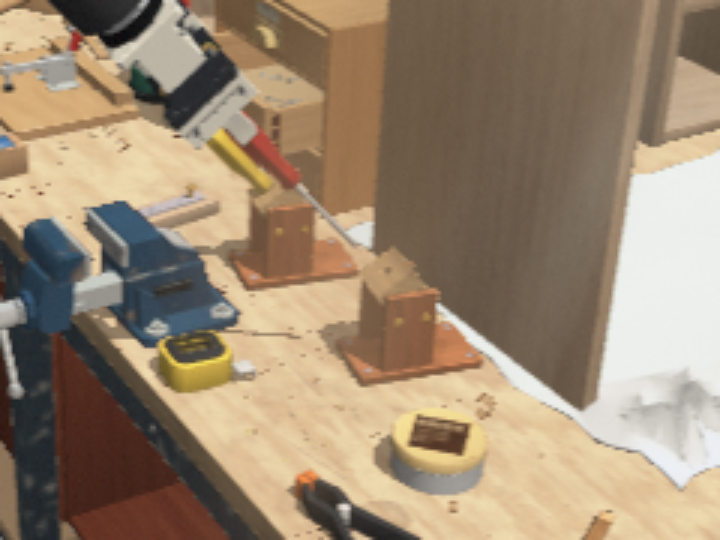

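View pics/w2.png

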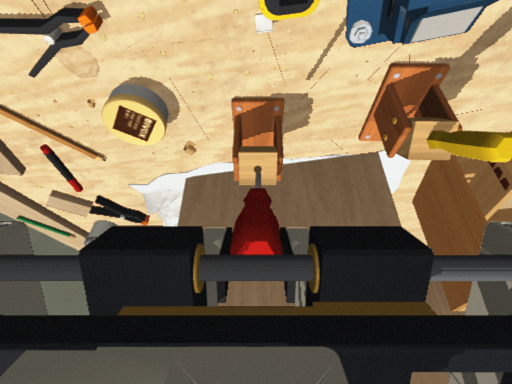

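The tool is clear of its stand and in line with the gripper (wrist view: handle at (257,220), shank at (258,178)). I'll check the obstacles on the way and compute the waypoints.

Run:
```python
from h import *
from plant import r, readout, capture, close_job
c=dict(np.load("top0.npz"));P=pts(c)
k=(P[...,1]>-.12)&(P[...,1]<.25)&(c["z_map"]>0)
for z in(.1,.2,.3):
    q=P[k&(P[...,2]>z)&(P[...,2]<.9)&(P[...,0]>.5)&(P[...,1]>0)];print(z,q.min(0) if len(q) else 0)
st=readout.get_state();D=np.array([0,0,-1.]);psi=np.radians(-12);h=np.array([-np.sin(psi),np.cos(psi),0])
print(rel(st,tool(D,h),np.array([.45,-.3,.42])))
```

```text
0.1 [6.16047464e-01 3.00234365e-05 1.00000285e-01]
0.2 [7.00855291e-01 3.00234365e-05 2.00020888e-01]
0.3 0
(array([-0.0885,  0.0025, -0.1083]), array([-0.07, 41.12, -0.  ]))
```

Emit:
drive_effector(
  steps={"increments": [[-0.008, 0, -0.01, 0, 3, 0], [-0.018, 0, -0.02, 0, 7, 0], [-0.027, 0, -0.03, 0, 11, 0], [-0.036, 0, -0.042, 0, 15, 0], [-0.045, 0, -0.054, 0, 20, 0], [-0.054, 0, -0.066, 0, 25, 0], [-0.063, 0.001, -0.078, 0, 30, 0], [-0.072, 0.002, -0.09, 0, 34, 0], [-0.08, 0.002, -0.1, 0, 38, 0], [-0.0885, 0.0025, -0.108, 0, 41.1, 0], [-0.0885, 0.0025, -0.108, 0, 41.1, 0]]},
)

```text
time_s: 4.75
tcp_pos: [0.4536, -0.3008, 0.4179]
eef_rot: [-179.9, -0.4, 168.0]
contact_force: [0.1, 0.7, -2.4]
gripper_width: 0.0289
gripper_force: 40.0
```

Run:
```python
from h import *
from plant import r, readout, capture, close_job
st=readout.get_state();print(st["joints"].round(1));D=np.array([0,0,-1.]);psi=np.radians(-12);h=np.array([-np.sin(psi),np.cos(psi),0])
for z in(.42,.241):print(rel(st,tool(D,h),np.array([.574,.083,z])))
```

```text
[-12.8   4.7   7.9   0.1 -93.6 -89.2]
(array([-0.038 ,  0.4004, -0.0031]), array([-0.11, -0.39,  0.  ]))
(array([-0.0392,  0.4007,  0.1759]), array([-0.11, -0.39,  0.  ]))
```

Emit:
drive_effector(
  steps={"increments": [[-0.001, 0.015, -0.003, 0, 0, 0], [-0.004, 0.045, -0.003, 0, 0, 0], [-0.008, 0.08, -0.003, 0, 0, 0], [-0.012, 0.12, -0.003, 0, 0, 0], [-0.016, 0.16, -0.003, 0, 0, 0], [-0.02, 0.2, -0.003, 0, 0, 0], [-0.024, 0.24, -0.003, 0, 0, 0], [-0.028, 0.28, -0.003, 0, 0, 0], [-0.032, 0.32, -0.003, 0, 0, 0], [-0.035, 0.355, -0.003, 0, -0.2, 0], [-0.037, 0.385, -0.003, 0, -0.4, 0], [-0.038, 0.4, -0.003, 0, -0.4, 0]]},
)

```text
time_s: 5.75
tcp_pos: [0.5719, 0.0867, 0.4195]
eef_rot: [-179.9, 0.3, 168.1]
contact_force: [0.3, -0.6, -2.1]
gripper_width: 0.0289
gripper_force: 40.0
```

Emit:
drive_effector(
  steps={"increments": [[0, 0, 0.01, 0, 0, 0], [0, 0, 0.03, 0, 0, 0], [0, 0, 0.05, 0, 0, 0], [0, 0, 0.07, 0, 0, 0], [0, 0, 0.09, 0, 0, 0], [0, 0, 0.11, 0, 0, 0], [0, 0, 0.125, 0, 0, 0], [0, 0, 0.135, 0, 0, 0], [0, 0, 0.14, 0, 0, 0], [0, 0, 0.14, 0, 0, 0]]},
)

```text
time_s: 6.58
tcp_pos: [0.5716, 0.0822, 0.2806]
eef_rot: [-179.9, 0.3, 168.0]
contact_force: [-0.3, -0.4, -2.1]
gripper_width: 0.0288
gripper_force: 40.0
```

Run:
```python
from h import *
from plant import r, readout, capture, close_job
st=readout.get_state();print(st["tcp_pos"],st["eef_rot"])
for n in("scene","top","wrist"):
    c=capture(n);np.savez(n+"3.npz",**c);f=c["frame"][:,:,::-1]
    if n=="scene":f=cv2.resize(f[100:250,130:330],None,fx=4,fy=4,interpolation=cv2.INTER_CUBIC)
    cv2.imwrite(f"pics/{n}3.png",f)
```

```text
[0.57157482 0.08224463 0.28059464] [-179.87073827    0.26901605  167.96747079]
```

View pics/scene3.png

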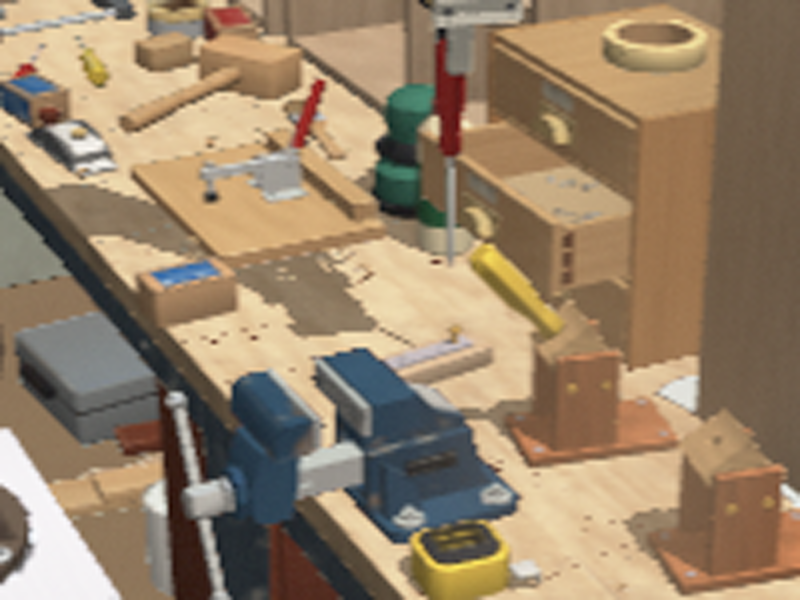

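View pics/wrist3.png

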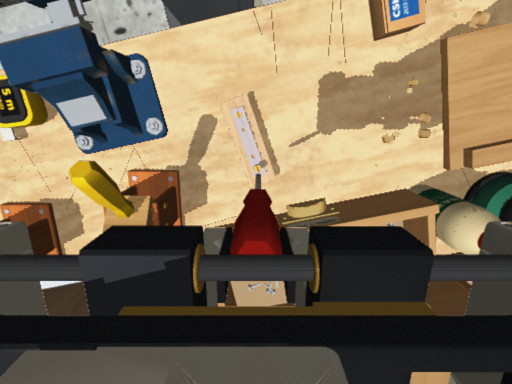

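In the scene crop, the tip is at (450,262) and the screw at (456,328). In the wrist view, the shank tip is at about (258,175) and the screw at about (262,167). I'll check the prediction against these pixels.

Run:
```python
from h import *
S=np.array([.574,.083,.041])
def proj(c,p):
    T=np.linalg.inv(c["cam_to_world"]);q=T[:3,:3]@p+T[:3,3];return (q[:2]/q[2]*[c["fx"],c["fy"]]+[c["cx"],c["cy"]]).round(1),q[2].round(3)
for n in("scene","wrist"):
    c=dict(np.load(n+"3.npz"));t=np.array([.5716,.0822,.1076])
    print(n,"tip",proj(c,t),"screw",proj(c,S),"dx,dy,dz 10mm",[ (proj(c,t+d)[0]-proj(c,t)[0]).round(1).tolist() for d in np.eye(3)*.01])
    h=cv2.cvtColor(c["frame"],cv2.COLOR_RGB2HSV)
    f=c["frame"].astype(int);P=pts(c)
    if n=="scene":
        for v in range(155,170):print(v,c["frame"][v,238:248].mean(-1).round().astype(int))
        w=(h[...,0]>15)&(h[...,0]<30)&(h[...,1]>150);a=np.argwhere(w[176:190,236:252])+[176,236]
        print("brass px",len(a),a.mean(0),a.min(0),a.max(0))
    else:
        cv2.imwrite("pics/wz.png",cv2.resize(c["frame"][140:200,220:300,::-1],None,fx=8,fy=8,interpolation=cv2.INTER_CUBIC))
```

```text
scene tip (array([242.3, 165.7]), np.float64(1.915)) screw (array([242.7, 181. ]), np.float64(1.948)) dx,dy,dz 10mm [[2.3, -0.5], [-1.2, -1.0], [0.0, -2.4]]
155 [ 53  54  58  85 138 140  93  86  87  87]
156 [ 70  62  66  87 138 132  80  90  88  89]
157 [152 161 156 138 146 168 172 169 138  88]
158 [154 161 167 152 145 167 172 169 165 134]
159 [153 160 165 152 143 164 171 170 165 159]
160 [150 161 166 150 142 163 172 169 164 154]
161 [148 158 165 149 139 161 169 168 163 152]
162 [146 158 162 148 138 161 168 168 153 169]
163 [117 132 140 132 135 139 135 148 172 176]
164 [195 189 190 166 135 167 188 188 176 154]
165 [ 71  72 151 177 148 175 193 192 176 141]
166 [200 200 201 186 166 188 202 202 200 160]
167 [194 195 196 198 201 205 206 207 207 185]
168 [191 191 191 193 196 199 202 203 205 205]
169 [190 188 188 189 190 195 195 198 199 199]<stdin>:13: RuntimeWarning: Mean of empty slice.
  ret = um.true_divide(
Traceback (most recent call last):
ValueError: zero-size array to reduction operation minimum which has no identity
```

The tip prediction fits the scene view to within half a pixel. I'll refine the screw position the same way.

Run:
```python
from h import *
S=np.array([.574,.083,.041]);t=np.array([.5716,.0822,.1076])
def proj(c,p):
    T=np.linalg.inv(c["cam_to_world"]);q=T[:3,:3]@p+T[:3,3];return (q[:2]/q[2]*[c["fx"],c["fy"]]+[c["cx"],c["cy"]]).round(1)
c=dict(np.load("scene3.npz"));a=cv2.resize(c["frame"][170:192,230:258,::-1],None,fx=14,fy=14,interpolation=cv2.INTER_NEAREST)
w=dict(np.load("wrist3.npz"));b=cv2.resize(w["frame"][152:192,238:282,::-1],None,fx=9,fy=9,interpolation=cv2.INTER_NEAREST)
H=max(a.shape[0],b.shape[0]);z=np.zeros((H,a.shape[1]+b.shape[1],3),np.uint8);z[:a.shape[0],:a.shape[1]]=a;z[:b.shape[0],a.shape[1]:]=b
cv2.imwrite("pics/z4.png",z);print(z.shape)
print("wrist tip",proj(w,t),"screw",proj(w,S),"d at screw",[(proj(w,S+d)-proj(w,S)).round(1).tolist() for d in np.eye(3)*.01],"d at tip",[(proj(w,t+d)-proj(w,t)).round(1).tolist() for d in np.eye(3)*.01])
```

```text
(360, 788, 3)
wrist tip [256.3 173.1] screw [257.2 166. ] d at screw [[1.3, 6.3], [6.3, -1.3], [0.0, 1.2]] d at tip [[1.6, 7.3], [7.5, -1.5], [0.0, 1.6]]
```

View pics/z4.png

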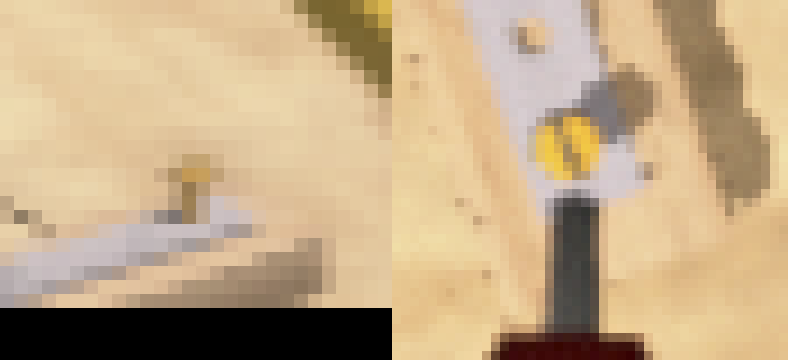

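The scene crop has the screw head at about (243.4,181.8). The wrist crop has the head at about (257.2,167.8) and the tip at about (257.8,173.4). So the tip needs about 3 mm in +x, 1.5 mm in −y, and 38 mm down.

Emit:
drive_effector(
  steps={"increments": [[-0.001, 0, 0.006, 0, 0, 0], [-0.002, -0.001, 0.014, 0, 0, 0], [-0.003, -0.001, 0.022, 0, 0, 0], [-0.003, -0.001, 0.03, 0, 0, 0], [-0.003, -0.001, 0.035, 0, 0, 0], [-0.003, -0.001, 0.038, 0, 0, 0], [-0.003, -0.001, 0.038, 0, 0, 0], [-0.003, -0.001, 0.038, 0, 0, 0], [-0.003, -0.001, 0.038, 0, 0, 0], [-0.003, -0.001, 0.038, 0, 0, 0], [-0.003, -0.001, 0.038, 0, 0, 0], [-0.003, -0.001, 0.038, 0, 0, 0]]},
)

```text
time_s: 7.73
tcp_pos: [0.5751, 0.0813, 0.2442]
eef_rot: [-180.0, 0.4, 168.0]
contact_force: [1.3, 0.6, -2.1]
gripper_width: 0.0286
gripper_force: 40.0
```

Run:
```python
from h import *
from plant import r, readout, capture, close_job
c=capture("wrist");w=c;a=cv2.resize(c["frame"][152:192,238:282,::-1],None,fx=9,fy=9,interpolation=cv2.INTER_NEAREST)
c=capture("scene");b=cv2.resize(c["frame"][150:192,222:262,::-1],None,fx=9,fy=9,interpolation=cv2.INTER_NEAREST)
z=np.zeros((378,756,3),np.uint8);z[:360,:396]=a;z[:,396:]=b;cv2.imwrite("pics/z5.png",z);st=readout.get_state();print(st["tcp_pos"],st["eef_rot"],np.abs(st["qd"]).max())
```

```text
[0.57505276 0.08125098 0.24406194] [-179.94366889    0.36675498  168.00141653] 0.13799081609920974
```

View pics/z5.png

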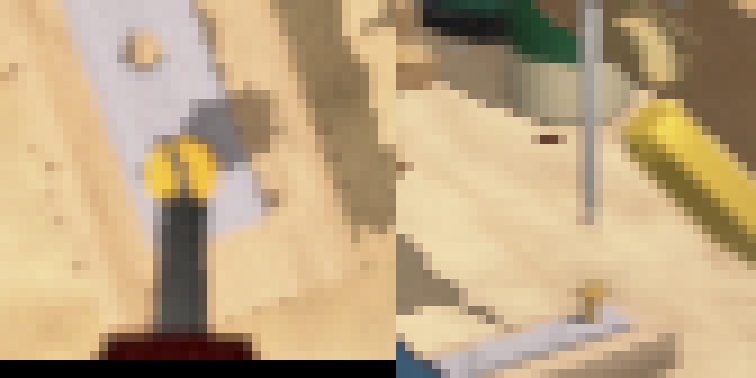

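The tip (183,205 in the wrist crop; 589,222 in the scene crop) is lined up with the screw head (181,172; 594,290). It is about 30 mm above the head and still, so I'm handing in.

```bash
python3 -c "
from plant import r, readout, capture, close_job
print(close_job())"
```

```text
the job is handed in; nothing more can be done
None
```

I drew the red screwdriver out of its stand and handed the job in at about 8 s with it held upright, the blade's tip about 30 mm above the proud screw and within about 2 mm sideways by the camera views; the judge returned no verdict.

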